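# Drive home the locking peg of a plaster mould

## Robot

A 6-joint arm with a two-finger parallel gripper is mounted at the origin on the work surface. World frame = base frame: x ahead of the robot, y to its left, z up, the work surface at z = 0. Lengths are in m, angles in rad, forces in N, time in s.
With the tool pointing down it reaches from about 0.3 to 0.775 m from the base axis. Payload 14.6 kg.
Tool frame: the origin (TCP) lies between the finger pads; the fingertips stand 14 mm ahead of it and the grasp point (between the pads) lies 5 mm behind it; z points along the fingers, y is the line along which they close (so a half turn about z gives the same grasp; the last joint's range is limited). The gripper opens to 94 mm and grips with 3 to 60 N. Pads are 16 mm wide; open, the fingers measure 119 mm over their backs; the gripper's body (75 mm by 177 mm) begins 78 mm behind the grasp point.
Start: joints at [-0.067, 0.3, 1.521, -0, 1.321, -0.067], TCP at [0.55, -0, 0.219] pointing down, gripper open.
Joint ranges: [-3.03, 3.03], [-0.79, 2.21], [0.23, 2.52], [-1.04, 4.18], [0, 3.07], [-2.55, 2.55]. Speed limits (rad/s): [2.22, 2.22, 2.57, 3.14, 3.14, 3.14].

## Interface

Orientations are given as [roll, pitch, yaw] about the fixed x, y, z axes, in that order (R = Rz(yaw) Ry(pitch) Rx(roll)).
In Python, from station import ctrl gives the robot as it stands. The module is installed in compiled form; this text tells all that it offers.
- The arm moves only by the tool move_arm, never from a script. Its argument "targets" is a list of rows, each a list of 7 numbers: the opening, from -1 (shut) to 1 (fully open), then the shift along the tool's x, y, z in units of 50 mm (1.0 is 50 mm), then the turn, a rotation vector about the tool's x, y, z in rad. A call has 1 to 12 rows; each row is the pose to reach, as a shift and turn from the pose commanded when the call began, along the tool's axes at that moment; what a row does not reach only later rows make up. A row lasts 1/10 s, in which the tool goes at most 50 mm and 8.59 degrees, less where a joint would pass 70% of its speed; a pose out of reach is approached as far as the arm can. A call with a gripper value outside its range is refused whole. The fingers move at their own pace and stop on an object; "grip_force" is the grip in N (left out, the last holds). Time passes only in rows, so rows that repeat a pose let the fingers close. It gives the time, the measured TCP pose, the force, the opening and the grip force at its end, in the units of the state.
- ctrl.get_obs(): the state, without advancing time (a new reading comes with each control period).
- ctrl.camera(name): name is "scene" or "side" or "wrist"; returns (picture, depth): 400x640x3 uint8, red, green, blue; 400x640 float32, m along the optical axis (not along the pixel's ray), 0 where there is no reading.
- ctrl.camera_params(name): a dict with "intrinsics" (3x3 intrinsics, pixels), "rvec" (rotation vector, rad) and "tvec" (3), from world to camera coordinates, as OpenCV has them; the wrist camera has in their place "T_tool_cam" (4x4, takes a point from camera to tool coordinates, whose origin is the TCP and whose axes are the flange's). Camera axes: x right, y down, z forward; pixel columns grow to the right and rows downward; lengths in m; the calibration is good to about 2 mm. A picture is of the moment at which its call begins: read the wrist's pose just before it. camera_params takes no time and is no camera call.
- ctrl.hand_in(): hands the job in; it is judged then, once.
Trained networks look in the newest picture that a camera, given by its name, has taken for a name from the list of things; names that differ only in an ending like _2 or _b are one class to them, and where a whole thing is asked for, a point or a joint stands for the part that bears it (a point fixed in the world has none). Each returns a list of dicts, best first, with "score" (0 to 1); they miss things now and then, are a little off and sometimes report something else, mostly with a low value. They report only what shows in the picture. A call takes as long as a camera call. They do not tell look-alikes from the thing itself.
- ctrl.cut_out(camera, target): "region" (400x640 bool, what is visible of it) and "point" ([column, row] in pixels, amid what is visible of it).
- ctrl.tip_of(camera, target): "point" ([column, row] in pixels: a listed point, or the origin of a listed thing).
The state is a dict: "time_s": time; "qpos": joint angles; "joint_vel": joint speeds; "tau": joint torques, N m; "ee_pos": TCP position; "eef_rot": TCP orientation; "force": force on the tool from outside, world axes, zero at the start; "moment": the same for the moment, N m; "grip_width": finger opening in m; "grip_force": force on a finger pad.
Only numpy, scipy, OpenCV 4.12 (cv2) and the standard library are available. Lean on these libraries where they do the work, as an engineer would, in place of code of your own. Each camera call takes 0.05 s, during which the arm holds its last target. There are 200 camera calls.

## Task

In the clay modelling shed, take the round wooden mallet by its handle and, holding it, knock the red-headed peg of the plaster mould straight down with the flat end of the mallet's head until the peg is fully home. Hit the peg with the held mallet only, and leave the blue-headed peg standing as it is. Then stand the mallet back on the middle of its cork mat, head down and handle up, set down gently rather than dropped, and let go.

Things in the scene. Friction and masses are not known exactly. Their poses are not given: they have to be found in the camera images.
- mallet: Round wooden carver's mallet, 0.3 to 0.6 kg, standing on its head, handle up. Origin: centre of the flat striking face underneath; z up along the handle. Pale head 0 to 80 mm above the origin, 74 mm across at the bottom, tapering to 60 mm; dark round handle 28 mm across, 80 to 180 mm above the origin: grip it about 150 mm up, any yaw.
- red_peg: Peg with a red round head (36 mm across, 15 mm thick) on a white plaster mould (130 x 95 mm, 75 mm high, fixed). Origin: centre of the head's top; z up. The top starts 112 to 120 mm above the table; the peg slides straight down to a firm stop where the head rests on the mould, top at 90 mm. Friction and a light spring resist with 7 to 9 N, more if struck fast; it stays where driven.
- blue_peg: The same peg with a blue head on another mould of the same kind and size: to be left standing. Origin: centre of the top of its head, 112 to 120 mm above the table; z up.
- mat: Round cork mat fixed to the table, 140 mm across, 6 mm thick, on which the mallet stands at the start, off the middle by up to 15 mm. Origin: centre of its underside, at table height; z up.
Things that resemble listed ones, but are neither listed nor needed, are in the scene too. What is shaped like the mallet but purple or yellow is not meant.

How it is judged:
By the outcome, as a careful person would: the job done as asked, in the order asked, and still so for the second after the job is handed in, with the robot touching nothing.
It also fails if it takes over 51 s, if anything falls off the work surface, if the arm or the gripper's body presses on something with over 40 N, if the wrist force passes 120 N, or if a joint passes its speed limit or range.

## Working session

There is one attempt and no reset: what is moved stays moved. The work goes in short steps, Python scripts to look and compute and a tool call to move; the robot and the scene stay as the last step left them, time stands still between calls to the robot, and variables do not carry over. Pictures are saved under pics/ and viewed, at most 10 in all, crops included, and the job is handed in when it is done.

Besides the shell and the picture viewer there is one more tool, called after "Request:" by a JSON object that holds its "name" and its "arguments", one argument or row to a line. move_arm: Moves the arm, as the interface text tells. Its arguments: {"type":"object","properties":{"targets":{"type":"array"},"grip_force":{"type":"number"}},"required":["targets"]}

```bash
mkdir -p pics
cat > h.py <<'E'
import numpy as np, cv2
from station import ctrl
from scipy.spatial.transform import Rotation as R
def cam(n):
    o=ctrl.get_obs(); p,d=ctrl.camera(n); P=ctrl.camera_params(n); K=np.array(P["intrinsics"])
    if n=="wrist":
        T=np.eye(4); T[:3,:3]=R.from_euler('xyz',o["eef_rot"]).as_matrix(); T[:3,3]=o["ee_pos"]
        T=T@np.array(P["T_tool_cam"])
    else:
        W=np.eye(4); W[:3,:3]=cv2.Rodrigues(np.array(P["rvec"],float))[0]; W[:3,3]=np.ravel(P["tvec"]); T=np.linalg.inv(W)
    v,u=np.mgrid[0:400,0:640]
    c=np.stack([(u-K[0,2])/K[0,0]*d,(v-K[1,2])/K[1,1]*d,d],-1)
    X=c@T[:3,:3].T+T[:3,3]; X[d<=0]=np.nan
    return p,d,X,K,T
def save(p,n): cv2.imwrite(f"pics/{n}.png",cv2.cvtColor(p,cv2.COLOR_RGB2BGR))
E
python3 - <<'E'
from h import *
r=np.round
o=ctrl.get_obs(); print(o["eef_rot"],o["force"],o["grip_width"])
ps=[]
for n in ("scene","side"):
    p,d,X,K,T=cam(n); ps.append(p); np.save(n+"_X.npy",X); print(n,r(T,3).tolist())
    for t in ("mallet","red_peg","blue_peg","mat"):
        for c in ctrl.cut_out(n,t)[:3]:
            q=X[c["region"]]; print(n,t,r(c["score"],2),r(c["point"]),r(np.nanmedian(q,0),3),r(np.nanmin(q,0),3),r(np.nanmax(q,0),3))
        print("  tips",[(r(c["score"],2),r(c["point"])) for c in ctrl.tip_of(n,t)[:3]])
save(ps[0],"scene0"); save(ps[1],"side0")
E
```

```text
[-3.14044750e+00 -5.30627995e-05  1.57077732e+00] [-0.0535596  -0.53738084  1.189615  ] 0.0938256731966277
scene [[0.876, 0.324, -0.359, 0.874], [0.483, -0.596, 0.641, -0.696], [-0.006, -0.735, -0.679, 0.832], [0.0, 0.0, 0.0, 1.0]]
scene mallet 0.85 [312. 174.] [0.404 0.089 0.082] [ 0.268 -0.024 -0.003] [0.484 0.333 0.19 ]
scene mallet 0.78 [310. 223.] [ 0.484 -0.046  0.083] [ 0.395 -0.071  0.001] [0.512 0.082 0.191]
scene mallet 0.76 [337. 276.] [ 0.619 -0.166  0.08 ] [ 0.556 -0.19   0.001] [ 0.648 -0.076  0.185]
  tips [(np.float64(0.94), array([358., 209.])), (np.float64(0.61), array([314., 233.])), (np.float64(0.56), array([312., 199.]))]
scene red_peg 0.53 [259. 267.] [ 0.469 -0.253  0.116] [ 0.379 -0.268  0.001] [ 0.485 -0.156  0.121]
  tips [(np.float64(0.6), array([258., 264.]))]
  tips [(np.float64(0.48), array([399., 145.]))]
scene mat 0.81 [303. 248.] [ 0.479 -0.07   0.008] [ 0.402 -0.109  0.001] [0.54  0.021 0.012]
  tips [(np.float64(0.89), array([310., 238.]))]
side [[0.853, -0.323, 0.41, 0.138], [-0.521, -0.498, 0.693, -0.613], [-0.02, -0.805, -0.593, 0.613], [0.0, 0.0, 0.0, 1.0]]
side mallet 0.87 [317. 226.] [ 0.464 -0.045  0.08 ] [ 0.437 -0.07  -0.001] [0.574 0.107 0.188]
side mallet 0.71 [298. 177.] [0.515 0.103 0.08 ] [ 0.461 -0.008  0.001] [0.539 0.143 0.182]
side mallet 0.56 [413. 236.] [ 0.598 -0.164  0.073] [ 0.527 -0.224 -0.002] [0.824 0.057 0.181]
  tips [(np.float64(0.75), array([316., 248.])), (np.float64(0.75), array([410., 259.])), (np.float64(0.74), array([253., 224.]))]
side red_peg 0.89 [385. 279.] [ 0.462 -0.254  0.114] [ 0.447 -0.267  0.074] [ 0.483 -0.234  0.117]
  tips [(np.float64(0.89), array([383., 277.]))]
side blue_peg 0.65 [279. 128.] [0.563 0.295 0.107] [ 0.548  0.282 -0.002] [0.682 0.528 0.114]
  tips []
side mat 0.89 [320. 259.] [ 0.449 -0.067  0.006] [ 0.4   -0.108 -0.003] [0.542 0.029 0.009]
  tips [(np.float64(0.76), array([318., 251.]))]
```

View pics/scene0.png

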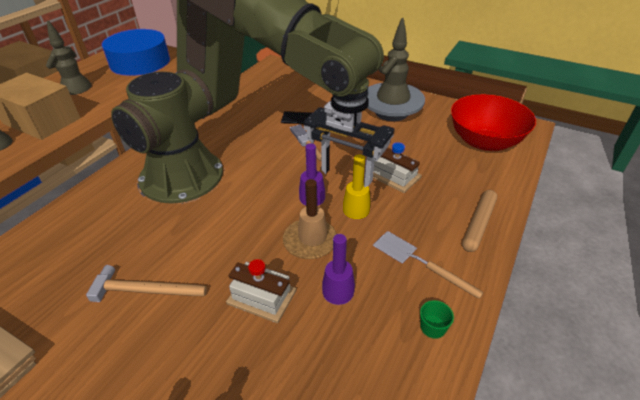

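View pics/side0.png

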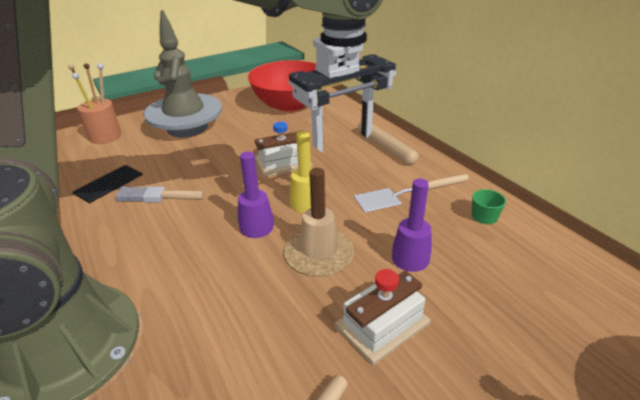

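The candidates for the mallet are:
- The pale one with a dark handle at scene (312,215) / side (318,225). This is the one I want, and it stands on the cork mat.
- The purple ones at scene (312,180) and (339,275).
- The yellow one at scene (357,190).

The red peg is at scene (257,267) / side (386,280), and the blue peg at scene (398,148) / side (280,128).

```bash
cat >> h.py <<'E'
from scipy.optimize import least_squares
def circ(q,r,c0):
    f=least_squares(lambda c:np.hypot(q[:,0]-c[0],q[:,1]-c[1])-r,c0,loss="soft_l1",f_scale=.001); return f.x
def measure(n):
    p,d,X,K,T=cam(n); hsv=cv2.cvtColor(p,cv2.COLOR_RGB2HSV).astype(int); H,S,V=[hsv[...,i] for i in range(3)]
    x,y,z=X[...,0],X[...,1],X[...,2]
    def near(c,r): return np.hypot(x-c[0],y-c[1])<r
    m=(0.475,-0.05)
    q=X[near(m,.06)&(z>.095)&(z<.18)&(V<130)]
    if len(q)>20: print(n,"handle",len(q),circ(q,.014,m).round(4),"top",np.nanpercentile(X[near(m,.05)&(z<.21)][:,2],99).round(4))
    q=X[near(m,.07)&(z>.02)&(z<.075)]
    if len(q)>20:
        f=least_squares(lambda c:np.hypot(q[:,0]-c[0],q[:,1]-c[1])-(.037-.007*(q[:,2]-.006)/.08),m,loss="soft_l1",f_scale=.001); print(n,"head",len(q),f.x.round(4))
    for nm,hue,c in (("red",((H<6)|(H>174)),(.467,-.253)),("blue",((H>100)&(H<130)),(.57,.3))):
        q=X[hue&(S>150)&near(c,.06)&(z>.08)]
        if len(q)<20: continue
        zt=np.percentile(q[:,2],90); t=q[q[:,2]>zt-.003]; 
        cc=(t.min(0)+t.max(0))/2; print(n,nm,len(q),len(t),"top",np.median(t[:,2]).round(4),"bbox ctr",cc.round(4),"ext",np.ptp(t,0).round(4))
    g=near((.475,-.065),.11)&(abs(z-.006)<.02)
    return p,X,g
E
python3 - <<'E'
from h import *
for n in ("scene","side"):
    p,X,g=measure(n)
    ctrl_c=ctrl.cut_out(n,"mat")[0]["region"].astype(np.uint8)
    cs,_=cv2.findContours(ctrl_c,cv2.RETR_EXTERNAL,cv2.CHAIN_APPROX_NONE)
    k=max(cs,key=cv2.contourArea)[:,0]; q=X[k[:,1],k[:,0]]; q=q[np.isfinite(q[:,0])&(abs(q[:,2]-.004)<.008)]
    print(n,"mat",len(q),circ(q,.07,(.475,-.065)).round(4))
    r=X[(np.abs(X[...,2]-.075)<.004)&(np.hypot(X[...,0]-.467,X[...,1]+.253)<.1)]
    if len(r)>20: print("mould top",len(r),r.min(0).round(3),r.max(0).round(3), cv2.minAreaRect(r[:,:2].astype(np.float32)))
E
```

```text
scene handle 303 [ 0.4862 -0.0531] top 0.1889
scene head 481 [ 0.4757 -0.0337]
scene red 227 151 top 0.1175 bbox ctr [ 0.467  -0.2509  0.118 ] ext [0.0339 0.034  0.0044]
scene blue 97 61 top 0.1145 bbox ctr [0.5682 0.2989 0.1151] ext [0.0294 0.0352 0.0044]
scene mat 138 [ 0.4703 -0.0384]
mould top 767 [ 0.4   -0.277  0.071] [ 0.533 -0.223  0.079] ((0.4669281542301178, -0.2502952814102173), (0.13067381083965302, 0.04229157045483589), 6.0127081871032715)
side handle 543 [ 0.4612 -0.0521] top 0.1862
side head 870 [ 0.4733 -0.0328]
side red 424 307 top 0.1149 bbox ctr [ 0.4644 -0.2495  0.1152] ext [0.0336 0.0341 0.0042]
side blue 93 57 top 0.1118 bbox ctr [0.5626 0.2978 0.1115] ext [0.0298 0.0263 0.0038]
side mat 195 [ 0.4712 -0.0383]
mould top 1418 [ 0.398 -0.276  0.071] [ 0.533 -0.224  0.079] ((0.4657655358314514, -0.24952267110347748), (0.1318744570016861, 0.041425686329603195), 5.590500831604004)
```

Request:
{"name": "move_arm", "arguments": {
  "targets": [
    [1, 0, 0, -1, 0, 0, 0],
    [1, 0, 0, -2, 0, 0, 0],
    [1, -0.3, -0.7, -2.2, 0, 0, 0],
    [1, -0.66, -1.5, -2.2, 0, 0, 0],
    [1, -0.66, -1.5, -2.2, 0, 0, 0],
    [1, -0.66, -1.5, -2.2, 0, 0, 0]
  ]
}}

```text
time_s: 1.7
ee_pos: [0.4749, -0.0332, 0.33]
eef_rot: [3.14, 0.0, 1.57]
force: [-0.4, -0.3, -0.1]
grip_width: 0.094
grip_force: 0.0
```

```bash
sed -i 's/m=(0.475,-0.05)/m=(0.4745,-0.033)/' h.py
python3 - <<'E'
from h import *
o=ctrl.get_obs(); print(o["ee_pos"],o["eef_rot"])
for n in ("scene","side","wrist"):
    p,X,g=measure(n)
    if n=="wrist":
        save(p,"wrist1"); 
        for t in("mat","mallet"):
            print(t,[(c["score"],np.nanmedian(X[c["region"]],0)) for c in ctrl.cut_out(n,t)[:2]])
E
```

```text
[ 0.47490469 -0.03318481  0.32999369] [3.14035869e+00 1.00880194e-04 1.56992525e+00]
scene handle 304 [ 0.4745 -0.0317] top 0.189
scene head 486 [ 0.4758 -0.0336]
scene red 225 150 top 0.1174 bbox ctr [ 0.4673 -0.2509  0.1182] ext [0.0337 0.034  0.0049]
scene blue 96 53 top 0.1147 bbox ctr [0.5679 0.2983 0.1153] ext [0.0283 0.0355 0.0047]
side handle 539 [ 0.4744 -0.0309] top 0.186
side head 866 [ 0.4732 -0.0327]
side red 424 307 top 0.1149 bbox ctr [ 0.4644 -0.2498  0.1152] ext [0.0334 0.0357 0.0043]
side blue 95 58 top 0.1119 bbox ctr [0.5627 0.2981 0.1118] ext [0.0293 0.028  0.0043]
wrist handle 292 [ 0.4743 -0.0335] top 0.1871
wrist head 458 [ 0.4745 -0.0319]
mat [(0.72, array([ 0.46015417, -0.03332779,  0.0062129 ]))]
mallet [(0.96, array([0.40649041, 0.09186826, 0.08030849])), (0.92, array([0.52140749, 0.10496596, 0.0802989 ]))]
```

View pics/wrist1.png

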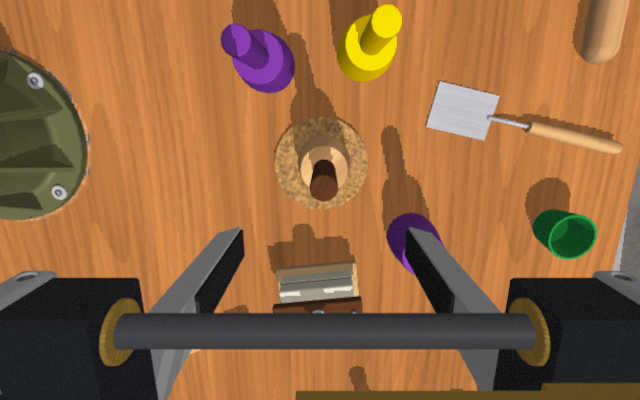

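The wrist view shows the pale mallet with its dark handle at (322,170) on the cork mat, midway between the fingers. The yellow and purple look-alikes are well clear, so I'm descending to grip.

Request:
{"name": "move_arm", "arguments": {
  "targets": [
    [1, 0, 0, 0.8, 0, 0, 0],
    [1, 0, 0, 1.6, 0, 0, 0],
    [1, 0, 0, 2.4, 0, 0, 0],
    [1, 0, 0, 3.1, 0, 0, 0],
    [1, 0, 0, 3.58, 0, 0, 0],
    [1, 0, 0, 3.58, 0, 0, 0],
    [-0.2, 0, 0, 3.58, 0, 0, 0],
    [-0.6, 0, 0, 3.58, 0, 0, 0],
    [-1, 0, 0, 3.58, 0, 0, 0],
    [-1, 0, 0, 3.58, 0, 0, 0],
    [-1, 0, 0, 3.58, 0, 0, 0],
    [-1, 0, 0, 3.58, 0, 0, 0]
  ],
  "grip_force": 55
}}

```text
time_s: 3.15
ee_pos: [0.4751, -0.033, 0.1507]
eef_rot: [3.141, 0.0, 1.571]
force: [-0.8, 0.0, -1.2]
grip_width: 0.0496
grip_force: 0.0
```

Request:
{"name": "move_arm", "arguments": {
  "targets": [
    [-1, 0, 0, 0, 0, 0, 0],
    [-1, 0, 0, 0, 0, 0, 0],
    [-1, 0, 0, 0, 0, 0, 0],
    [-1, 0, 0, 0, 0, 0, 0],
    [-1, 0, 0, 0, 0, 0, 0]
  ]
}}

```text
time_s: 3.65
ee_pos: [0.4749, -0.033, 0.1504]
eef_rot: [-3.141, -0.0, 1.571]
force: [-0.4, -0.4, 0.7]
grip_width: 0.0274
grip_force: 55.0
```

Request:
{"name": "move_arm", "arguments": {
  "targets": [
    [-1, 0, 0, -0.3, 0, 0, 0],
    [-1, 0, 0, -0.9, 0, 0, 0],
    [-1, 0, 0, -1.6, 0, 0, 0],
    [-1, 0, 0, -2.3, 0, 0, 0],
    [-1, 0, 0, -2.9, 0, 0, 0],
    [-1, 0, 0, -3.2, 0, 0, 0],
    [-1, -0.5, 0, -3.2, 0, 0, 0],
    [-1, -1.2, -0.05, -3.2, 0, 0, 0],
    [-1, -2, -0.1, -3.2, 0, 0, 0],
    [-1, -2.8, -0.18, -3.2, 0, 0, 0],
    [-1, -3.5, -0.18, -3.2, 0, 0, 0],
    [-1, -3.5, -0.18, -3.2, 0, 0, 0]
  ]
}}

```text
time_s: 4.85
ee_pos: [0.4653, -0.2112, 0.3093]
eef_rot: [-3.14, -0.0, 1.567]
force: [0.8, 0.2, -4.1]
grip_width: 0.0276
grip_force: 55.0
```

Run:
```python
from h import *
o=ctrl.get_obs(); e=o["ee_pos"]; print(e,o["force"],o["moment"],o["grip_width"])
for n in ("scene","side"):
    p,d,X,K,T=cam(n); save(p,n+"2")
    x,y,z=[X[...,i] for i in range(3)]
    nr=np.hypot(x-e[0],y-e[1])
    # head: tapered cone bottom zb, axis tilt
    zb=e[2]-.1445
    q=X[(nr<.06)&(z>zb+.01)&(z<zb+.07)]
    f=least_squares(lambda c:np.hypot(q[:,0]-c[0]-c[2]*(q[:,2]-zb-.04),q[:,1]-c[1]-c[3]*(q[:,2]-zb-.04))-(.037-.007*(q[:,2]-zb)/.08),[e[0],e[1],0,0],loss="soft_l1",f_scale=.001)
    print(n,len(q),f.x.round(4),"zmin",np.percentile(X[(nr<.045)&(z>.125)][:,2],1),zb)
```

```text
[ 0.46529954 -0.21124948  0.30929475] [ 0.82149466  0.17038615 -4.10975983] [ 0.06055374  0.01014873 -0.02677807] 0.027612313944744005
scene 826 [ 0.4663 -0.2124 -0.0041  0.0098] zmin 0.17539496918061032 0.16479475173249733
side 1721 [ 0.4638 -0.2095  0.0143  0.017 ] zmin 0.1708915519581561 0.16479475173249733
```

View pics/side2.png

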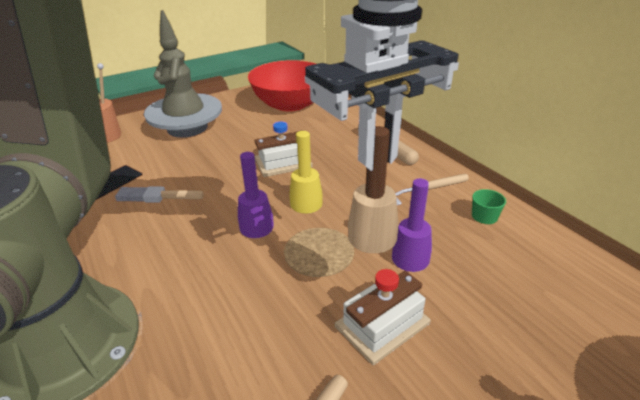

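The mallet hangs upright in the gripper at side (374,200). The mat at (319,252) is now clear, and the red peg is at (386,280). Next I move over the peg and go down to just above it.

Request:
{"name": "move_arm", "arguments": {
  "targets": [
    [-1, -0.4, 0, 0, 0, 0, 0],
    [-1, -0.78, 0.01, 0, 0, 0, 0],
    [-1, -0.78, 0.01, 0.4, 0, 0, 0],
    [-1, -0.78, 0.01, 0.8, 0, 0, 0],
    [-1, -0.78, 0.01, 0.8, 0, 0, 0],
    [-1, -0.78, 0.01, 0.8, 0, 0, 0]
  ]
}}

```text
time_s: 5.55
ee_pos: [0.4667, -0.2463, 0.271]
eef_rot: [-3.142, -0.0, 1.572]
force: [0.0, 0.3, -4.3]
grip_width: 0.0277
grip_force: 55.0
```

Run:
```python
from h import *
o=ctrl.get_obs(); print(o["ee_pos"],o["force"])
for n in ("scene","side"):
    p,d,X,K,T=cam(n); save(p[150:350,170:470] if n=="scene" else p[150:350,270:570],n+"3")
    c=ctrl.cut_out(n,"mat")
    if c:
        k=max(cv2.findContours(c[0]["region"].astype(np.uint8),cv2.RETR_EXTERNAL,cv2.CHAIN_APPROX_NONE)[0],key=cv2.contourArea)[:,0]
        q=X[k[:,1],k[:,0]]; q=q[np.isfinite(q[:,0])&(abs(q[:,2]-.004)<.008)]
        print(n,"mat",len(q),circ(q,.07,(.471,-.038)).round(4),np.nanmedian(X[c[0]["region"]],0))
a=cv2.imread("pics/scene3.png"); b=cv2.imread("pics/side3.png"); cv2.imwrite("pics/both3.png",cv2.resize(np.hstack([a,b]),None,fx=1.33,fy=1.33))
```

```text
[ 0.46673936 -0.2462531   0.27099806] [ 0.01953762  0.26630896 -4.32248158]
scene mat 136 [ 0.4705 -0.039 ] [ 0.47210993 -0.04514741  0.00825973]
side mat 171 [ 0.4693 -0.0386] [ 0.46623506 -0.04382726  0.00575291]
```

View pics/both3.png

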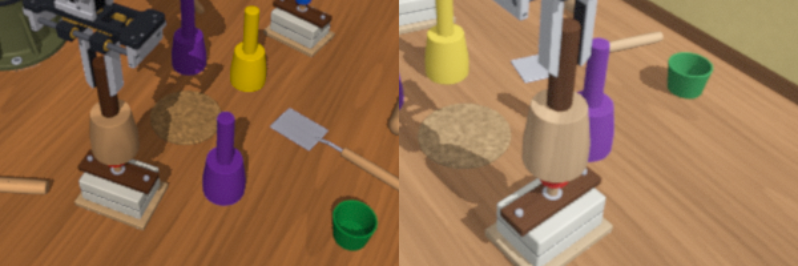

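Both views show the mallet head directly above the red peg head, at (118,150) on the left and (555,180) on the right of the picture. I'm driving it down with the flat face, after a 3 mm correction in y.

Request:
{"name": "move_arm", "arguments": {
  "targets": [
    [-1, -0.07, 0, 0, 0, 0, 0],
    [-1, -0.07, 0, 0.1, 0, 0, 0],
    [-1, -0.07, 0, 0.2, 0, 0, 0],
    [-1, -0.07, 0, 0.3, 0, 0, 0],
    [-1, -0.07, 0, 0.4, 0, 0, 0],
    [-1, -0.07, 0, 0.5, 0, 0, 0],
    [-1, -0.07, 0, 0.6, 0, 0, 0],
    [-1, -0.07, 0, 0.65, 0, 0, 0],
    [-1, -0.07, 0, 0.65, 0, 0, 0]
  ]
}}

```text
time_s: 6.65
ee_pos: [0.4664, -0.2504, 0.2374]
eef_rot: [-3.141, -0.0, 1.571]
force: [0.7, 0.7, -3.6]
grip_width: 0.0274
grip_force: 55.0
```

Request:
{"name": "move_arm", "arguments": {
  "targets": [
    [-1, 0, 0, 0.03, 0, 0, 0],
    [-1, 0, 0, 0.06, 0, 0, 0],
    [-1, 0, 0, 0.09, 0, 0, 0],
    [-1, 0, 0, 0.11, 0, 0, 0]
  ]
}}

```text
time_s: 7.05
ee_pos: [0.4667, -0.2507, 0.2343]
eef_rot: [3.14, 0.001, 1.571]
force: [-6.8, 1.7, 24.9]
grip_width: 0.0275
grip_force: 55.0
```

The force jumped to about 29 N net with the face at 90 mm, so that's the firm stop. I'll lift and check.

Request:
{"name": "move_arm", "arguments": {
  "targets": [
    [-1, 0, 0, -0.15, 0, 0, 0],
    [-1, 0, 0, -0.5, 0, 0, 0],
    [-1, 0, 0, -1, 0, 0, 0],
    [-1, 0, 0, -1.5, 0, 0, 0],
    [-1, 0.5, 0, -1.5, 0, 0, 0],
    [-1, 1.2, 0.02, -1.5, 0, 0, 0],
    [-1, 2, 0.04, -1.5, 0, 0, 0],
    [-1, 2.8, 0.06, -1.5, 0, 0, 0],
    [-1, 3.5, 0.08, -1.5, 0, 0, 0],
    [-1, 3.9, 0.08, -1.5, 0, 0, 0],
    [-1, 3.9, 0.08, -1.5, 0, 0, 0],
    [-1, 3.9, 0.08, -1.5, 0, 0, 0]
  ]
}}

```text
time_s: 8.25
ee_pos: [0.4704, -0.0555, 0.3071]
eef_rot: [-3.141, -0.0, 1.572]
force: [-1.0, -0.4, -4.4]
grip_width: 0.0274
grip_force: 55.0
```

Run:
```python
from h import *
o=ctrl.get_obs(); e=o["ee_pos"]; print(e,o["eef_rot"],o["force"],o["moment"],o["grip_width"])
for n in ("scene","side"):
    p,X,g=measure(n); save(p,n+"4")
    x,y,z=[X[...,i] for i in range(3)]
    nr=np.hypot(x-e[0],y-e[1]); zb=e[2]-.1445
    q=X[(nr<.06)&(z>zb+.01)&(z<zb+.07)]
    f=least_squares(lambda c:np.hypot(q[:,0]-c[0]-c[2]*(q[:,2]-zb-.04),q[:,1]-c[1]-c[3]*(q[:,2]-zb-.04))-(.037-.007*(q[:,2]-zb)/.08),[e[0],e[1],0,0],loss="soft_l1",f_scale=.001)
    print(n,len(q),f.x.round(4),"zmin",np.percentile(X[(nr<.045)&(z>zb-.02)][:,2],1),zb)
```

```text
[ 0.47044782 -0.05548547  0.30712381] [-3.14097362e+00 -2.14719323e-05  1.57165165e+00] [-0.97190064 -0.38948099 -4.44761423] [-0.04426132 -0.03552663  0.01210862] 0.027443366347003777
scene handle 78 [ 0.4896 -0.0674] top 0.208
scene red 216 143 top 0.0921 bbox ctr [ 0.4671 -0.2495  0.0927] ext [0.0333 0.0336 0.0047]
scene blue 97 62 top 0.1146 bbox ctr [0.5681 0.2993 0.1152] ext [0.0305 0.0315 0.0049]
scene 719 [ 0.4713 -0.057  -0.0052  0.0066] zmin 0.17234703594428102 0.16262381491363
side red 376 295 top 0.0897 bbox ctr [ 0.4644 -0.2493  0.0898] ext [0.034  0.0349 0.0044]
side blue 96 59 top 0.1118 bbox ctr [0.5626 0.2976 0.1118] ext [0.0285 0.0306 0.0038]
side 1337 [ 0.469  -0.0563  0.011   0.0176] zmin 0.16735152507331136 0.16262381491363
```

View pics/side4.png

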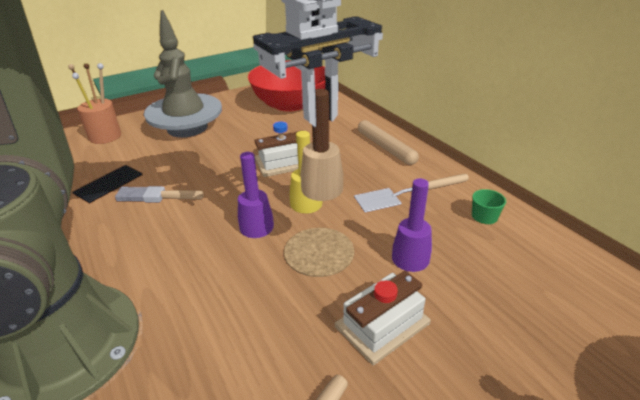

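The red peg is now home at side (386,291), with its top down to about 90 mm. The blue peg at (280,128) is unchanged. The mallet is still upright in the gripper, and I'm lowering it over the middle of the mat.

Request:
{"name": "move_arm", "arguments": {
  "targets": [
    [-1, 0.36, 0, 0, 0, 0, 0],
    [-1, 0.36, 0, 0.6, 0, 0, 0],
    [-1, 0.36, 0, 1.2, 0, 0, 0],
    [-1, 0.36, 0, 1.8, 0, 0, 0],
    [-1, 0.36, 0, 2.3, 0, 0, 0],
    [-1, 0.36, 0, 2.7, 0, 0, 0],
    [-1, 0.36, 0, 2.9, 0, 0, 0],
    [-1, 0.36, 0, 2.98, 0, 0, 0],
    [-1, 0.36, 0, 2.98, 0, 0, 0],
    [-1, 0.36, 0, 2.98, 0, 0, 0]
  ]
}}

```text
time_s: 9.35
ee_pos: [0.4709, -0.0377, 0.1594]
eef_rot: [3.14, 0.0, 1.571]
force: [0.1, -0.2, -5.1]
grip_width: 0.0271
grip_force: 55.0
```

Request:
{"name": "move_arm", "arguments": {
  "targets": [
    [-1, 0, 0, 0.03, 0, 0, 0],
    [-1, 0, 0, 0.06, 0, 0, 0],
    [-1, 0, 0, 0.09, 0, 0, 0],
    [-1, 0, 0, 0.11, 0, 0, 0],
    [-1, 0, 0, 0.125, 0, 0, 0],
    [-1, 0, 0, 0.14, 0, 0, 0],
    [-1, 0, 0, 0.14, 0, 0, 0]
  ]
}}

```text
time_s: 10.05
ee_pos: [0.4705, -0.0375, 0.1514]
eef_rot: [-3.141, -0.0, 1.571]
force: [-0.1, -0.2, -5.3]
grip_width: 0.0273
grip_force: 55.0
```

Request:
{"name": "move_arm", "arguments": {
  "targets": [
    [-1, 0, 0, 0.01, 0, 0, 0],
    [-1, 0, 0, 0.02, 0, 0, 0],
    [-1, 0, 0, 0.02, 0, 0, 0]
  ]
}}

```text
time_s: 10.35
ee_pos: [0.4705, -0.0375, 0.1505]
eef_rot: [3.141, 0.0, 1.571]
force: [0.5, -0.2, -3.8]
grip_width: 0.0274
grip_force: 55.0
```

Request:
{"name": "move_arm", "arguments": {
  "targets": [
    [-1, 0, 0, 0.01, 0, 0, 0],
    [-1, 0, 0, 0.02, 0, 0, 0],
    [-1, 0, 0, 0.02, 0, 0, 0]
  ]
}}

```text
time_s: 10.65
ee_pos: [0.4707, -0.0377, 0.1505]
eef_rot: [3.141, 0.0, 1.571]
force: [-4.0, -0.8, 9.4]
grip_width: 0.0275
grip_force: 55.0
```

The mallet is in contact with the mat. I'll ease off slightly and release.

Request:
{"name": "move_arm", "arguments": {
  "targets": [
    [-1, 0, 0, -0.01, 0, 0, 0],
    [-1, 0, 0, -0.01, 0, 0, 0],
    [-0.3, 0, 0, -0.01, 0, 0, 0],
    [0.2, 0, 0, -0.01, 0, 0, 0],
    [1, 0, 0, -0.01, 0, 0, 0],
    [1, 0, 0, -0.01, 0, 0, 0],
    [1, 0, 0, -0.01, 0, 0, 0],
    [1, 0, 0, -0.01, 0, 0, 0],
    [1, 0, 0, -0.01, 0, 0, 0],
    [1, 0, 0, -0.01, 0, 0, 0]
  ]
}}

```text
time_s: 11.65
ee_pos: [0.4705, -0.0375, 0.1499]
eef_rot: [3.142, -0.0, 1.571]
force: [0.5, -0.2, -0.7]
grip_width: 0.0855
grip_force: 0.0
```

Request:
{"name": "move_arm", "arguments": {
  "targets": [
    [1, 0, 0, -0.3, 0, 0, 0],
    [1, 0, 0, -0.8, 0, 0, 0],
    [1, 0, 0, -1.5, 0, 0, 0],
    [1, 0, 0, -2.2, 0, 0, 0],
    [1, 0, 0, -3, 0, 0, 0],
    [1, 0, 0, -3.6, 0, 0, 0],
    [1, 0, 0, -3.6, 0, 0, 0],
    [1, 0, 0, -3.6, 0, 0, 0],
    [1, 0, 0, -3.6, 0, 0, 0]
  ]
}}

```text
time_s: 12.55
ee_pos: [0.4702, -0.0375, 0.3287]
eef_rot: [-3.14, -0.0, 1.571]
force: [-0.4, 0.4, -1.1]
grip_width: 0.0941
grip_force: 0.0
```

```bash
sed -i 's/m=(0.4745,-0.033)/m=(0.4707,-0.0377)/' h.py
python3 - <<'E'
from h import *
o=ctrl.get_obs(); print(o["ee_pos"],o["force"],o["grip_width"])
for n in ("scene","side","wrist"):
    p,X,g=measure(n); save(p,n+"5")
    c=ctrl.cut_out(n,"mat")
    if c:
        k=max(cv2.findContours(c[0]["region"].astype(np.uint8),cv2.RETR_EXTERNAL,cv2.CHAIN_APPROX_NONE)[0],key=cv2.contourArea)[:,0]
        q=X[k[:,1],k[:,0]]; q=q[np.isfinite(q[:,0])&(abs(q[:,2]-.004)<.008)]
        print(n,"mat",len(q),circ(q,.07,(.471,-.038)).round(4))
E
```

```text
[ 0.47018642 -0.03747428  0.32866961] [-0.39285383  0.41868701 -1.12519815] 0.09408467704169436
scene handle 308 [ 0.4703 -0.0369] top 0.1887
scene head 489 [ 0.4716 -0.0389]
scene red 215 147 top 0.0922 bbox ctr [ 0.4674 -0.2496  0.0929] ext [0.0332 0.0342 0.0046]
scene blue 96 59 top 0.1148 bbox ctr [0.5689 0.2969 0.1151] ext [0.0304 0.0307 0.0043]
scene mat 164 [ 0.4693 -0.0383]
side handle 540 [ 0.4701 -0.0364] top 0.186
side head 888 [ 0.4692 -0.038 ]
side red 379 294 top 0.0896 bbox ctr [ 0.4648 -0.2489  0.0901] ext [0.0349 0.0346 0.0045]
side blue 96 57 top 0.112 bbox ctr [0.5622 0.2984 0.1119] ext [0.0275 0.0318 0.0035]
side mat 206 [ 0.47   -0.0379]
wrist handle 296 [ 0.4702 -0.0389] top 0.1872
wrist head 460 [ 0.4703 -0.0372]
wrist red 134 62 top 0.0904 bbox ctr [ 0.4648 -0.2361  0.0903] ext [0.0252 0.0066 0.0042]
wrist mat 263 [ 0.47   -0.0408]
```

View pics/side5.png

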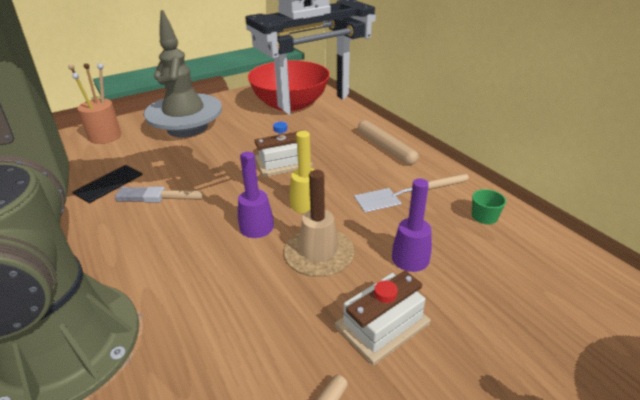

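The mallet stands upright at side (318,225), in the middle of the mat to within about 2 mm. The red peg at (386,291) is home, the blue peg at (280,128) is untouched, and the gripper is clear of everything.

```bash
python3 -c "
from station import ctrl
print(ctrl.hand_in())"
```

```text
the job is handed in; nothing more can be done
None
```

I drove the red peg fully home with the held mallet, left the blue peg untouched, stood the mallet back on the middle of its mat (within 1–4 mm by camera) and handed the job in at about 13 s; no verdict came back.

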